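Hang the keyhole bracket on the screw

ROBOT

A 7-joint arm with a two-finger parallel gripper is mounted at the origin on a cart in front of the work surface, level with it; the furniture and walls round the work are solid. World frame = base frame: x ahead of the robot, y to its left, z up, the work surface at z = 0. Lengths are in m, angles in rad, forces in N, time in s.
With the tool pointing down it reaches from about 0.425 to 0.925 m from the base axis. Payload 6.8 kg.
Tool frame: the origin (TCP) lies midway between the tips of the shut fingers; the grasp point (between the pads) lies 19 mm behind it; z points along the fingers, y is the direction in which the jaws open and shut (so a half turn about z gives the same grasp; the last joint's range is limited). The gripper opens to 85 mm and grips with 20 to 120 N. Pads are 22 mm wide; open, the fingers measure 114 mm over their backs; the gripper's body (76 mm by 85 mm) begins 54 mm behind the grasp point. The pads swing forward as they close: fully open they stand 13 mm farther back than shut.
Start: joints at [-1.441, 0.477, 0.022, 1.555, -0.011, 1.109, -0.083], TCP at [0.159, 0.656, 0.231] pointing down, gripper open.
Joint ranges: [-2.96, 2.96], [-0.34, 2.1], [-1.41, 1.46], [0.24, 2.44], [-1.37, 4.51], [0.17, 1.92], [-2.96, 2.96]. Speed limits (rad/s): [2.39, 2.39, 3.14, 3.14, 3.14, 3.14, 3.14].

INTERFACE

Orientations are given as a unit quaternion [w, x, y, z].
In Python, from station import readout, eyes, ticket gives the robot as it stands. The module is installed in compiled form; this text tells all that it offers.
- The arm moves only by the shell command python3 -m crank 'ROWS' [FORCE]. ROWS is JSON, a list of rows, each an object of numbers: "jaw": the opening in per cent of the stroke, from 0 (shut) to 100 (fully open); "x", "y", "z": the shift along the tool's x, y, z in mm; "ax", "ay", "az": the turn, a rotation vector about the tool's x, y, z in degrees. In form: [{"jaw": .., "x": .., "y": .., "z": .., "ax": .., "ay": .., "az": ..}, ...]. A call has 1 to 12 rows; each row shifts and turns the commanded pose from where the row before left it, along the tool's axes as they then stand; what a row does not reach is not made up. A row lasts 1/8 s, in which the tool goes at most 62.5 mm and 10.7 degrees, less where a joint would pass 70% of its speed; a pose out of reach is approached as far as the arm can. A call with a gripper value outside its range is refused whole. The fingers move at their own pace and stop on an object; FORCE is the grip in N (left out, the last holds). Time passes only in rows, so rows that do not move let the fingers close. It gives the time, the measured TCP pose, the force and the opening at its end, in the units of the state.
- readout.get_obs(): the state, without advancing time (a new reading comes with each control period).
- eyes.read_camera(name): name is "side" or "top" or "wrist"; returns (picture, depth): 480x640x3 uint8, red, green, blue; 480x640 float32, m along the optical axis (not along the pixel's ray), 0 where there is no reading.
- eyes.calibration(name): a dict with "fx", "fy", "cx", "cy" (pixels), "R" (3x3) and "t" (3): a world point X has camera coordinates R X + t. Camera axes: x right, y down, z forward; pixel columns grow to the right and rows downward; lengths in m; the calibration is good to about 2 mm. A picture is of the moment at which its call begins: read the wrist's pose just before it. calibration takes no time and is no camera call; for the wrist camera it gives the pose at the moment of the call.
- ticket.hand_in(): hands the job in, once; it reports no verdict.
The state is a dict: "t": time; "q": joint angles; "joint_vel": joint speeds; "joint_torque": joint torques, N m; "eef_pos": TCP position; "tool_rot": TCP orientation; "contact_force": force on the tool from outside, world axes, zero at the start; "torque": the same for the moment, N m; "gripper_width": opening from 0.0 (shut) to 1.0 (fully open).
Only numpy, scipy, OpenCV 4.12 (cv2) and the standard library are available. Lean on these libraries where they do the work, as an engineer would, in place of code of your own. Each camera call takes 0.05 s, during which the arm holds its last target. There are 200 camera calls.

TASK

Two grey pipette brackets stand on the bench. Take the one whose upright plate has a keyhole (a large round opening that narrows upward into a slot), pass the round opening over the screw head on the small metal stand, then slide the bracket down until the screw is fully home at the top of the slot, and leave it hanging there upright with its ledge towards the front. Leave the other bracket, with the two small bolt holes, standing where it is.

Things in the scene. Friction and masses are not known exactly. Their poses are not given: they have to be found in the camera images.
- keyhole_bracket_center (a point): Loose grey L-shaped bracket with a keyhole, 0.2 kg. Plate 100 wide (y), 185 high (z), 8 mm thick (x), upright on a ledge 8 mm thick that reaches 59 mm to -x; back flat. Point: plate's middle, 92.5 mm above the underside. On its centre line, heights from the underside: round opening 48 mm wide, centre at 70, tapering into an 18 mm slot with its top at 119. Plain plate above, to pinch from above.
- slot_seat (a point): Point on the keyhole bracket where the axis of the screw's shank lies when it hangs fully home: middle of the plate's thickness, centre line of the slot, 114 mm above the underside (44 mm above the centre of the round opening). Axes as the bracket's: x normal to the plate, ledge on the -x side, z up.
- screw (a point): Fixed screw on a stand: shank 10 mm thick, 20 long, level out of a panel to -x, with a head 28 mm wide, 6 thick. Point: on the shank's axis, 10 mm from both panel and head, 150 mm above the bench; x along the shank into the panel, z up. Panel 80 mm wide, top 22 mm above the point; base 120 wide, 10 high, from 30 mm before to 100 mm behind the panel. Underside of the hung bracket 36 mm above the bench.
- bolt_bracket_center (a point): The bystander: a loose grey bracket of the same shape and size, standing likewise on its ledge, but with two round bolt holes 16 mm wide, one above the other, in place of the keyhole. Point: plate's middle, 92.5 mm above the underside; x normal to the plate, ledge on the -x side, z up.

How it is judged:
By the outcome, as a careful person would: the job done as asked, in the order asked, and still so for the second after the job is handed in, with the robot touching nothing.
It also fails if it takes over 34 s, if anything falls off the work surface, if the arm or the gripper's body presses on something with over 40 N, if the wrist force passes 120 N, or if a joint passes its speed limit or range.

## Working session

There is one attempt and no reset: what is moved stays moved. The work goes in short steps, Python scripts to look and compute and a shell command to move; the robot and the scene stay as the last step left them, time stands still between calls to the robot, and variables do not carry over. Pictures are saved under pics/ and viewed, about 8 in all and at most 12, crops included, and the job is handed in when it is done.

```bash
mkdir -p pics; python3 - <<'E'
from station import readout, eyes
import cv2, numpy as np
o=readout.get_obs(); print({k:np.round(v,3) for k,v in o.items()})
ims=[]
for n in ("side","top"):
    c=eyes.calibration(n); p,d=eyes.read_camera(n)
    np.savez(f"{n}.npz",p=p,d=d,**c)
    print(n,c['fx'],c['cx'],c['cy'],np.round(c['R'],3).tolist(),np.round(-c['R'].T@c['t'],3), (d>0).mean())
    cv2.imwrite(f"pics/{n}0.png",p[:,:,::-1])
E
```

```text
{'t': np.float64(0.0), 'q': array([-1.441,  0.478,  0.022,  1.556, -0.012,  1.109, -0.083]), 'joint_vel': array([ 0.001,  0.   ,  0.001,  0.001, -0.   ,  0.001, -0.   ]), 'joint_torque': array([ 0.0000e+00, -5.9645e+01,  1.6080e+00, -2.8120e+01,  1.2000e-02,
        9.0000e-03, -0.0000e+00]), 'eef_pos': array([0.159, 0.655, 0.23 ]), 'tool_rot': array([-0.   ,  0.119,  0.993, -0.001]), 'contact_force': array([ 0.234, -0.375, -0.603]), 'torque': array([-0.015, -0.005, -0.018]), 'gripper_width': np.float64(0.999)}
side 563.2030463986046 326.30042120456744 237.11715301913583 [[-0.995, -0.102, 0.001], [-0.086, 0.836, -0.542], [0.055, -0.539, -0.841]] [0.472 0.746 1.057] 0.9959830729166667
top 481.0774905798513 313.3076360610819 246.5376962904315 [[-0.016, -1.0, -0.025], [-0.999, 0.017, -0.047], [0.048, 0.024, -0.999]] [0.474 0.168 1.032] 0.9958756510416666
```

View pics/side0.png

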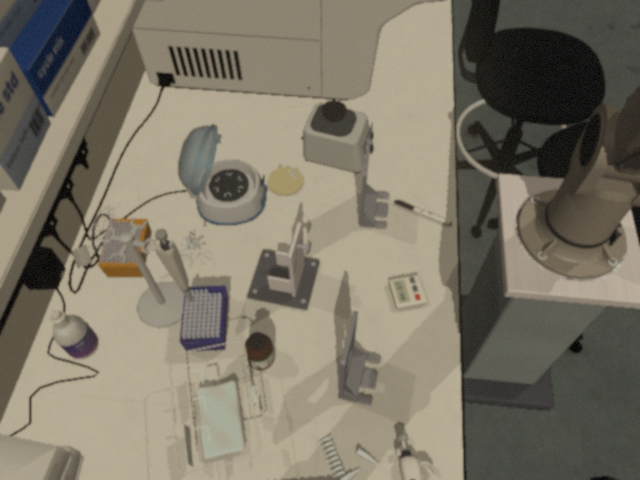

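View pics/top0.png

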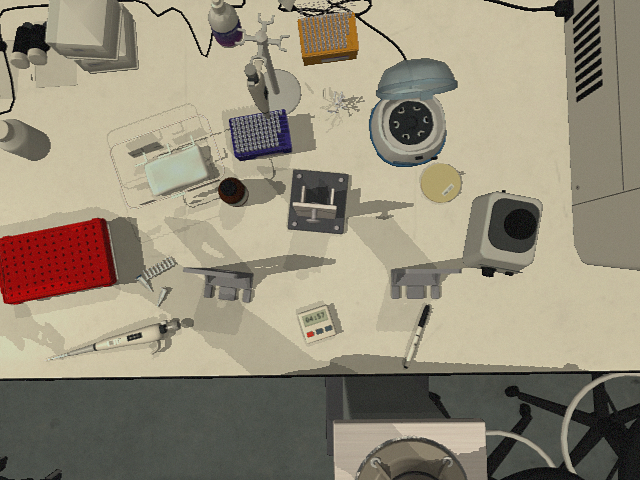

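The side view shows a bracket near (355,360) and one near (372,205), with the stand at (285,275). In the top view they are at (220,282), (415,283) and (318,203). The plates are nearly edge-on, so I'll measure them from depth and work out which one has the keyhole.

```bash
cat > h.py <<'E'
import numpy as np, cv2
def cloud(p,d,c):
    v,u=np.mgrid[:480,:640]
    X=np.stack([(u-c['cx'])/c['fx']*d,(v-c['cy'])/c['fy']*d,d],-1)
    return (X-c['t'])@c['R']
def box(W,d,lo,hi): return (d>0)&np.all((W>lo)&(W<hi),-1)
def load(n):
    z=np.load(n+'.npz'); return z['p'],z['d'],z
E
python3 - <<'E'
from h import *
ims=[]
for n in("top","side"):
    p,d,c=load(n);W=cloud(p,d,c)
    for nm,lo,hi in(("L",(.3,.15,.165),(.55,.45,.2)),("R",(.3,-.15,.165),(.55,.12,.2)),("panel",(.45,.05,.155),(.65,.3,.19))):
        m=box(W,d,lo,hi)
        P=W[m]
        if len(P)<5: print(n,nm,len(P));continue
        (cx,cy),(w,h),a=cv2.minAreaRect((P[:,:2]*1000).astype(np.float32))
        print(n,nm,len(P),"c",round(cx),round(cy),"wh",round(w),round(h),"ang",round(a,1),"mean",P.mean(0).round(4),"zmax",np.percentile(P[:,2],[5,50,95]).round(3), 'fit dx/dy',np.polyfit(P[:,1],P[:,0],1).round(3),'pix',np.argwhere(m).mean(0).round())
    a=p[170:310,180:470] if n=="top" else p[150:420,240:420]
    ims.append(cv2.resize(a,None,fx=2,fy=2,interpolation=3))
from station import eyes
w,_=eyes.read_camera("wrist")
H=max(i.shape[0] for i in ims)
o=np.zeros((600,800,3),np.uint8)
o[:280,:580]=ims[0][:, :580]; o[280:600,:427]=cv2.resize(w,(427,320)); 
s=cv2.resize(ims[1],(213,320)) ; s=cv2.resize(load('side')[0][150:420,320:400],(178,600)); o[:,620:798]=s
cv2.imwrite("pics/c1.png",o[:,:,::-1])
E
```

```text
top L 271 c 471 374 wh 100 8 ang 82.1 mean [0.471  0.3712 0.1825] zmax [0.176 0.183 0.186] fit dx/dy [0.139 0.419] pix [273. 211.]
top R 255 c 468 -21 wh 100 7 ang 89.2 mean [ 0.4681 -0.0162  0.1834] zmax [0.179 0.184 0.187] fit dx/dy [0.003 0.468] pix [271. 431.]
top panel 291 c 579 186 wh 37 78 ang 0.2 mean [0.5846 0.1864 0.1669] zmax [0.157 0.169 0.172] fit dx/dy [0.078 0.57 ] pix [208. 314.]
side L 321 c 471 378 wh 99 8 ang 82.0 mean [0.4713 0.3818 0.1834] zmax [0.171 0.185 0.188] fit dx/dy [0.143 0.417] pix [340. 349.]
side R 169 c 467 -16 wh 101 8 ang 89.1 mean [ 0.4667 -0.008   0.1835] zmax [0.171 0.185 0.188] fit dx/dy [0.016 0.467] pix [160. 366.]
side panel 280 c 577 189 wh 84 37 ang 84.1 mean [0.5838 0.1923 0.167 ] zmax [0.156 0.17  0.174] fit dx/dy [0.114 0.562] pix [243. 297.]
```

View pics/c1.png

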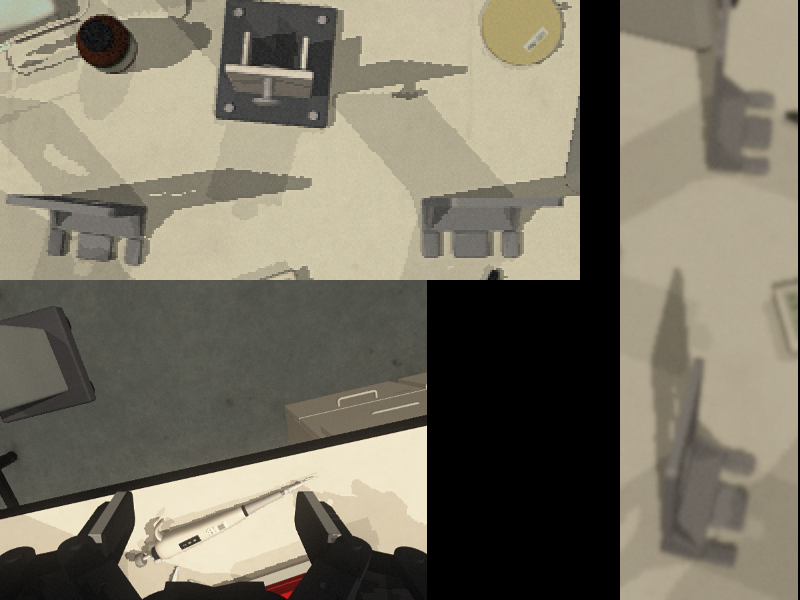

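The left bracket's shadow has a large light blob (crop 50,155), and the right one's has none. So the left bracket is the keyhole one, at about (0.471, 0.377) with yaw about -8°. Next I'll measure the screw and panel, and start moving above the bracket.

```bash
python3 - <<'E'
from h import *
for n in("top","side"):
    p,d,c=load(n);W=cloud(p,d,c)
    P=W[box(W,d,(.50,.1,.02),(.548,.28,.172))]; print(n,"front stuff",len(P))
    m=box(W,d,(.50,.165,.13),(.557,.215,.172)); P=W[m]
    print(" screw pts",len(P),P.mean(0).round(4),np.ptp(P,0).round(3))
    for x0 in np.arange(.515,.56,.005):
        Q=P[(P[:,0]>=x0)&(P[:,0]<x0+.005)]
        if len(Q): print("  ",x0.round(3),len(Q),Q[:,1].min().round(4),Q[:,1].max().round(4),Q[:,2].max().round(4))
    m=box(W,d,(.54,.1,.163),(.60,.28,.18)); P=W[m]
    # front edge of panel top by y-bin
    B=[]
    for y0 in np.arange(.14,.235,.008):
        Q=P[(P[:,1]>=y0)&(P[:,1]<y0+.008)]
        if len(Q)>1: B.append((y0+.004,Q[:,0].min(),Q[:,0].max(),Q[:,2].max()))
    print(np.round(B,4), "ymin/max",P[:,1].min(),P[:,1].max())
E
python3 -m crank '[{"az":10.55,"z":-4},{"az":10.55,"z":-4},{"az":10.55,"z":-4},{"az":10.55,"z":-4},{"az":10.55,"z":-4},{"az":10.55,"z":-4},{"az":10.55,"z":-4},{"az":10.55,"z":-4}]'
```

```text
top front stuff 0<stdin>:6: RuntimeWarning: Mean of empty slice.
  ret = um.true_divide(
Traceback (most recent call last):
ValueError: zero-size array to reduction operation maximum which has no identity
schema error: expected keys jaw, x, y, z, ax, ay, az
```

```bash
python3 -m crank '[{"x":-23,"y":35},{"x":-23,"y":35},{"x":-23,"y":35},{"x":-23,"y":35},{"x":-23,"y":35},{"x":-23,"y":35},{"x":-23,"y":35},{"x":-23,"y":35},{"x":-23,"y":35},{"x":-23,"y":34},{"x":0},{"x":0}]'
python3 - <<'E'
from h import *
from station import eyes,readout
o=readout.get_obs();print(o['eef_pos'].round(4),o['tool_rot'].round(4),o['q'].round(2))
c=eyes.calibration("wrist");p,d=eyes.read_camera("wrist");print(-c['R'].T@c['t'],c['R'][2].round(2))
W=cloud(p,d,c);m=box(W,d,(.4,.28,.165),(.55,.46,.2));P=W[m]
print(len(P),P.mean(0),cv2.minAreaRect((P[:,:2]*1000).astype(np.float32)))
cv2.imwrite("pics/w2.png",p[:,:,::-1])
E
```

```text
[0.1589 0.6556 0.2306] [-0.000e+00  1.186e-01  9.929e-01 -7.000e-04] [-1.44  0.48  0.02  1.56 -0.01  1.11 -0.08]
[0.08040091 0.67436271 0.37375079] [ 0.31 -0.08 -0.95]
0 [nan nan nan] ((0.0, 0.0), (0.0, 0.0), 0.0)schema error: expected keys jaw, x, y, z, ax, ay, az
<stdin>:6: RuntimeWarning: Mean of empty slice.
  ret = um.true_divide(
```

View pics/w2.png

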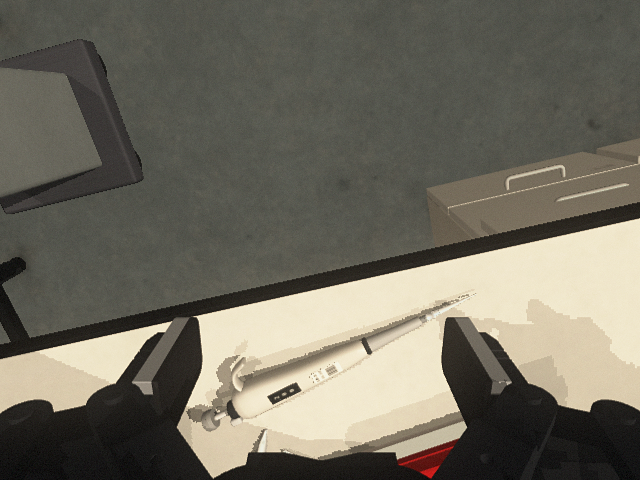

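The arm hasn't moved, because every row needs all seven keys. The picture shows only the start view, so I'll resend the moves.

```bash
python3 -m crank '[{"jaw":100,"x":0,"y":0,"z":-4,"ax":0,"ay":0,"az":10.55},{"jaw":100,"x":0,"y":0,"z":-4,"ax":0,"ay":0,"az":10.55},{"jaw":100,"x":0,"y":0,"z":-4,"ax":0,"ay":0,"az":10.55},{"jaw":100,"x":0,"y":0,"z":-4,"ax":0,"ay":0,"az":10.55},{"jaw":100,"x":0,"y":0,"z":-4,"ax":0,"ay":0,"az":10.55},{"jaw":100,"x":0,"y":0,"z":-4,"ax":0,"ay":0,"az":10.55},{"jaw":100,"x":0,"y":0,"z":-4,"ax":0,"ay":0,"az":10.55},{"jaw":100,"x":0,"y":0,"z":-4,"ax":0,"ay":0,"az":10.55}]'
python3 - <<'E'
from h import *
for n in("top","side"):
    p,d,c=load(n);W=cloud(p,d,c)
    P=W[box(W,d,(.50,.1,.155),(.65,.28,.18))]
    B=[]
    for y0 in np.arange(.14,.235,.008):
        Q=P[(P[:,1]>=y0)&(P[:,1]<y0+.008)]
        if len(Q)>1: B.append((y0+.004,Q[:,0].min(),Q[:,0].max(),Q[:,2].max()))
    print(n,np.round(B,4).tolist(), "ymin/max",P[:,1].min(),P[:,1].max())
    P=W[box(W,d,(.50,.1,.11),(.65,.28,.168))]
    for x0 in np.arange(.53,.575,.004):
        Q=P[(P[:,0]>=x0)&(P[:,0]<x0+.004)]
        if len(Q): print("  ",x0.round(3),len(Q),Q[:,1].min().round(4),Q[:,1].max().round(4),Q[:,2].max().round(4))
E
```

```text
t: 1.2
eef_pos: [0.1589, 0.6559, 0.2632]
tool_rot: [0.0, 0.757, 0.654, -0.0]
contact_force: [-0.6, -0.1, 0.3]
gripper_width: 1.002
top [[0.144, 0.582, 0.5868, 0.172], [0.152, 0.5811, 0.5891, 0.1732], [0.16, 0.5822, 0.5896, 0.1732], [0.168, 0.5832, 0.5912, 0.173], [0.176, 0.5618, 0.5951, 0.1734], [0.184, 0.5601, 0.5949, 0.173], [0.192, 0.5601, 0.5971, 0.1723], [0.2, 0.5621, 0.5934, 0.1734], [0.208, 0.5873, 0.5961, 0.1735], [0.216, 0.5881, 0.5958, 0.1719], [0.224, 0.5891, 0.5959, 0.1725]] ymin/max 0.14732501099109793 0.22491096188133158
   0.558 28 0.1768 0.197 0.1623
   0.562 28 0.1767 0.2024 0.1642
   0.566 13 0.1839 0.2025 0.1556
   0.57 8 0.1839 0.1913 0.157
   0.574 10 0.1838 0.1912 0.1571
side [[0.144, 0.5813, 0.5848, 0.1699], [0.152, 0.5802, 0.5877, 0.176], [0.16, 0.5804, 0.5889, 0.1737], [0.168, 0.582, 0.5903, 0.1767], [0.176, 0.5829, 0.5945, 0.1749], [0.184, 0.5592, 0.5911, 0.1751], [0.192, 0.5589, 0.5961, 0.1756], [0.2, 0.5599, 0.593, 0.1744], [0.208, 0.5863, 0.5951, 0.1733], [0.216, 0.5873, 0.5945, 0.1748], [0.224, 0.5881, 0.5958, 0.1743], [0.232, 0.5896, 0.5947, 0.1728]] ymin/max 0.1462017067896915 0.22962282606562992
   0.554 1 0.1843 0.1843 0.1532
   0.558 30 0.1809 0.2022 0.1643
   0.562 24 0.1845 0.2047 0.1659
   0.566 10 0.1882 0.1952 0.1573
   0.57 13 0.1868 0.1968 0.1572
   0.574 10 0.1876 0.1939 0.1564
```

```bash
python3 -m crank '[{"jaw":100,"x":-29,"y":43.6,"z":0,"ax":0,"ay":0,"az":0},{"jaw":100,"x":-29,"y":43.6,"z":0,"ax":0,"ay":0,"az":0},{"jaw":100,"x":-29,"y":43.6,"z":0,"ax":0,"ay":0,"az":0},{"jaw":100,"x":-29,"y":43.6,"z":0,"ax":0,"ay":0,"az":0},{"jaw":100,"x":-29,"y":43.6,"z":0,"ax":0,"ay":0,"az":0},{"jaw":100,"x":-29,"y":43.6,"z":0,"ax":0,"ay":0,"az":0},{"jaw":100,"x":-29,"y":43.6,"z":0,"ax":0,"ay":0,"az":0},{"jaw":100,"x":-29,"y":43.6,"z":0,"ax":0,"ay":0,"az":0},{"jaw":100,"x":0,"y":0,"z":0,"ax":0,"ay":0,"az":0},{"jaw":100,"x":0,"y":0,"z":0,"ax":0,"ay":0,"az":0}]'
cat > w.py <<'E'
import sys
from h import *
from station import eyes,readout
o=readout.get_obs();print(o['t'],o['eef_pos'].round(4),o['tool_rot'].round(4),o['q'].round(2),o['contact_force'].round(1),o['gripper_width'].round(3))
c=eyes.calibration("wrist");p,d=eyes.read_camera("wrist")
np.savez("wrist.npz",p=p,d=d,**c)
print("cam",(-c['R'].T@c['t']).round(3),c['R'][2].round(2))
cv2.imwrite(f"pics/{sys.argv[1]}.png",p[:,:,::-1])
E
python3 w.py w3
python3 - <<'E'
from h import *
p,d,c=load("wrist");W=cloud(p,d,c);m=box(W,d,(.4,.28,.165),(.55,.46,.195));P=W[m]
print(len(P));
if len(P): print(P.mean(0),cv2.minAreaRect((P[:,:2]*1000).astype(np.float32)))
E
```

```text
t: 2.45
eef_pos: [0.4715, 0.3779, 0.2631]
tool_rot: [-0.0, 0.755, 0.656, -0.0]
contact_force: [-0.1, 0.6, -1.2]
gripper_width: 1.001Traceback (most recent call last):
  File "w.py", line 4, in <module>
    o=readout.get_obs();print(o['t'],o['eef_pos'].round(4),o['tool_rot'].round(4),o['q'].round(2),o['contact_force'].round(1),o['gripper_width'].round(3))
                                                                                                                              ^^^^^^^^^^^^^^^^^^^^^^^^
AttributeError: 'float' object has no attribute 'round'
Traceback (most recent call last):
  File "h.py", line 8, in load
    z=np.load(n+'.npz'); return z['p'],z['d'],z
FileNotFoundError: [Errno 2] No such file or directory: 'wrist.npz'
```

```bash
sed -i "s/o\['gripper_width'\].round(3)/round(float(o['gripper_width']),3)/" w.py
python3 w.py w3
python3 - <<'E'
from h import *
p,d,c=load("wrist");W=cloud(p,d,c);m=box(W,d,(.4,.28,.165),(.55,.46,.195));P=W[m]
print(len(P));
if len(P): print(P.mean(0),cv2.minAreaRect((P[:,:2]*1000).astype(np.float32)))
E
```

```text
2.45 [0.4715 0.3779 0.2631] [-3.000e-04  7.549e-01  6.559e-01 -2.000e-04] [-1.14  0.35  0.47  1.72 -0.18  1.11 -0.75] [-0.1  0.6 -1.2] 1.001
cam [0.483 0.458 0.406] [-0.05 -0.31 -0.95]
2393
[0.47314546 0.38062372 0.18494648] ((472.3773193359375, 375.4839782714844), (98.07878875732422, 7.8452534675598145), 82.12710571289062)
```

View pics/w3.png

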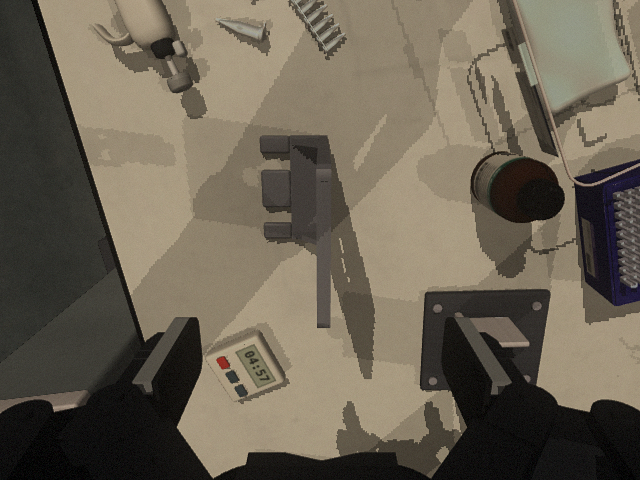

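The grip point is about 1 mm out along tool y and -2.4 mm along x. Descend 114 mm.

```bash
python3 -m crank '[{"jaw":100,"x":-2.4,"y":1,"z":14,"ax":0,"ay":0,"az":0},{"jaw":100,"x":0,"y":0,"z":20,"ax":0,"ay":0,"az":0},{"jaw":100,"x":0,"y":0,"z":20,"ax":0,"ay":0,"az":0},{"jaw":100,"x":0,"y":0,"z":20,"ax":0,"ay":0,"az":0},{"jaw":100,"x":0,"y":0,"z":20,"ax":0,"ay":0,"az":0},{"jaw":100,"x":0,"y":0,"z":20,"ax":0,"ay":0,"az":0},{"jaw":100,"x":0,"y":0,"z":0,"ax":0,"ay":0,"az":0},{"jaw":0,"x":0,"y":0,"z":0,"ax":0,"ay":0,"az":0},{"jaw":0,"x":0,"y":0,"z":0,"ax":0,"ay":0,"az":0},{"jaw":0,"x":0,"y":0,"z":0,"ax":0,"ay":0,"az":0},{"jaw":0,"x":0,"y":0,"z":0,"ax":0,"ay":0,"az":0},{"jaw":0,"x":0,"y":0,"z":0,"ax":0,"ay":0,"az":0}]' 60
python3 -m crank '[{"jaw":0,"x":0,"y":0,"z":0,"ax":0,"ay":0,"az":0},{"jaw":0,"x":0,"y":0,"z":0,"ax":0,"ay":0,"az":0},{"jaw":0,"x":0,"y":0,"z":0,"ax":0,"ay":0,"az":0},{"jaw":0,"x":0,"y":0,"z":0,"ax":0,"ay":0,"az":0}]'
```

```text
t: 4.0
eef_pos: [0.4729, 0.3754, 0.1497]
tool_rot: [-0.0, 0.755, 0.656, 0.0]
contact_force: [-0.1, 0.3, 1.8]
gripper_width: 0.086
t: 4.5
eef_pos: [0.4729, 0.3753, 0.1497]
tool_rot: [-0.0, 0.755, 0.656, 0.0]
contact_force: [0.0, 0.6, 6.0]
gripper_width: 0.082
```

Gripped: the opening reads 7 mm. Lift 80 mm, then move to about 50 mm in front of the screw.

```bash
python3 -m crank '[{"jaw":0,"x":0,"y":0,"z":-10,"ax":0,"ay":0,"az":0},{"jaw":0,"x":0,"y":0,"z":-20,"ax":0,"ay":0,"az":0},{"jaw":0,"x":0,"y":0,"z":-25,"ax":0,"ay":0,"az":0},{"jaw":0,"x":0,"y":0,"z":-25,"ax":0,"ay":0,"az":-1.9},{"jaw":0,"x":-20,"y":8.2,"z":0,"ax":0,"ay":0,"az":0},{"jaw":0,"x":-34,"y":13.7,"z":0,"ax":0,"ay":0,"az":0},{"jaw":0,"x":-34,"y":13.7,"z":0,"ax":0,"ay":0,"az":0},{"jaw":0,"x":-34,"y":13.7,"z":0,"ax":0,"ay":0,"az":0},{"jaw":0,"x":-32.6,"y":13.7,"z":0,"ax":0,"ay":0,"az":0},{"jaw":0,"x":-20,"y":8.2,"z":0,"ax":0,"ay":0,"az":0},{"jaw":0,"x":0,"y":0,"z":0,"ax":0,"ay":0,"az":0},{"jaw":0,"x":0,"y":0,"z":0,"ax":0,"ay":0,"az":0}]'
python3 w.py w4
python3 - <<'E'
from h import *
from station import eyes
s,d=eyes.read_camera("side");np.savez("side.npz",p=s,d=d,**eyes.calibration("side"))
t,d=eyes.read_camera("top");np.savez("top.npz",p=t,d=d,**eyes.calibration("top"))
w=cv2.imread("pics/w4.png")
o=np.zeros((600,800,3),np.uint8)
o[:300,:400]=cv2.resize(w,(400,300)); o[:300,400:]=cv2.resize(s[180:330,210:410,::-1],(400,300)); o[300:,:400]=cv2.resize(t[130:280,210:410,::-1],(400,300))
cv2.imwrite("pics/c4.png",o)
E
```

```text
t: 6.0
eef_pos: [0.5241, 0.1937, 0.2285]
tool_rot: [-0.0, 0.744, 0.668, -0.001]
contact_force: [-1.2, 0.5, -3.7]
gripper_width: 0.085
6.0 [0.5241 0.1937 0.2285] [-4.000e-04  7.440e-01  6.682e-01 -7.000e-04] [-0.89  0.31  0.52  1.87 -0.18  1.01 -0.39] [-1.2  0.5 -3.7] 0.085
cam [0.533 0.274 0.372] [-0.04 -0.31 -0.95]
```

View pics/c4.png

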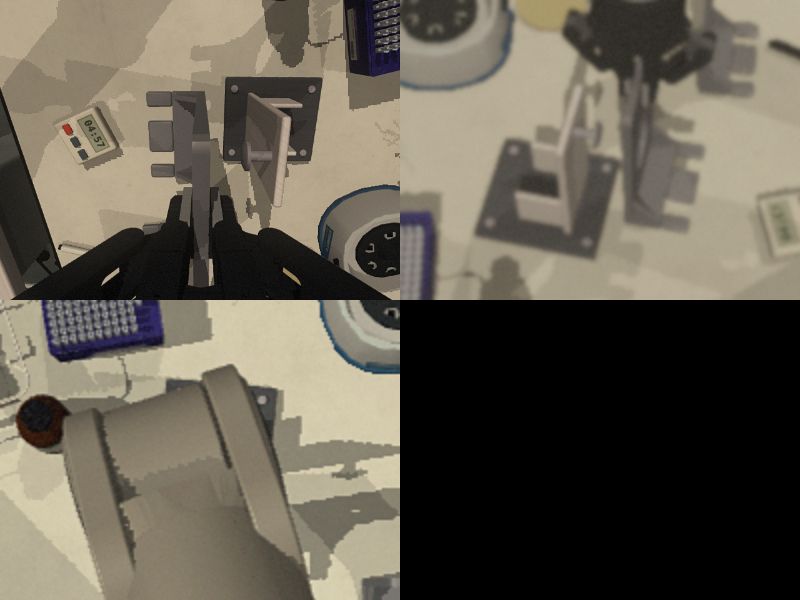

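The bracket is held upright in front of the screw, but the plate is edge-on to the cameras. I'll turn it about 32° so the side camera can confirm the keyhole and how it is held.

```bash
python3 -m crank '[{"jaw":0,"x":0,"y":0,"z":0,"ax":0,"ay":0,"az":10},{"jaw":0,"x":0,"y":0,"z":0,"ax":0,"ay":0,"az":10},{"jaw":0,"x":0,"y":0,"z":0,"ax":0,"ay":0,"az":10},{"jaw":0,"x":0,"y":0,"z":0,"ax":0,"ay":0,"az":0}]'
python3 - <<'E'
from h import *
from station import eyes
s,d=eyes.read_camera("side")
cv2.imwrite("pics/s5.png",cv2.resize(s[190:310,270:390,::-1],(600,600),interpolation=cv2.INTER_CUBIC))
E
```

```text
t: 6.65
eef_pos: [0.5245, 0.1947, 0.2291]
tool_rot: [0.0, 0.891, 0.454, -0.0]
contact_force: [-0.1, -0.2, -3.2]
gripper_width: 0.08
```

View pics/s5.png

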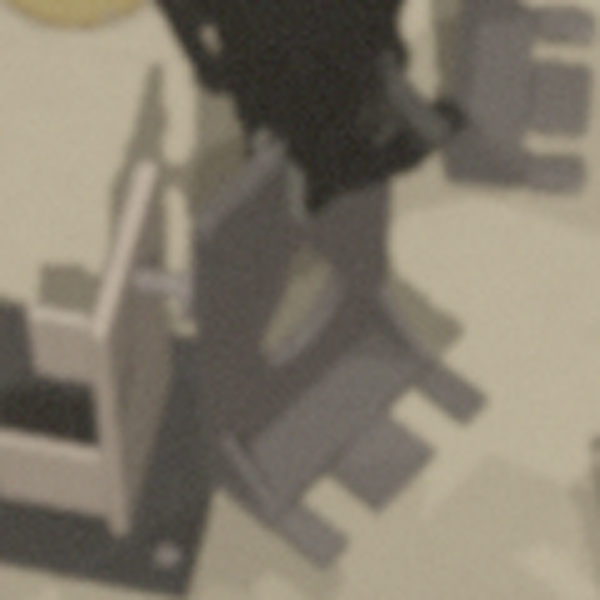

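The keyhole is confirmed at (310,300). Turn back, and refine the screw position from the earlier wrist view.

```bash
python3 - <<'E'
from h import *
p,d,c=load("wrist");W=cloud(p,d,c)
P=W[box(W,d,(.53,.12,.166),(.63,.26,.178))]
(cc,wh,a)=cv2.minAreaRect((P[:,:2]*1000).astype(np.float32));print(len(P),cc,wh,a,P[:,1].min(),P[:,1].max())
Q=P[(abs(P[:,1]-.185)<.03)]
B=[(y+.005,W1[:,0].min()) for y in np.arange(.15,.225,.01) for W1 in [P[(P[:,1]>y)&(P[:,1]<y+.01)]] if len(W1)>2];print(np.round(B,4).tolist());
if len(B)>2: print(np.polyfit(*np.array(B).T,1))
P=W[box(W,d,(.54,.12,.12),(.578,.26,.166))]
for x0 in np.arange(.548,.58,.003):
    Q=P[(P[:,0]>=x0)&(P[:,0]<x0+.003)]
    if len(Q): print(x0.round(3),len(Q),Q[:,1].min().round(4),Q[:,1].max().round(4),Q[Q[:,2].argmax()].round(4))
# held plate upper edge/ sides
P=W[box(W,d,(.50,.12,.2),(.55,.26,.27))];print(len(P),P[:,1].max())
E
python3 -m crank '[{"jaw":0,"x":0,"y":0,"z":0,"ax":0,"ay":0,"az":-10},{"jaw":0,"x":0,"y":0,"z":0,"ax":0,"ay":0,"az":-10},{"jaw":0,"x":0,"y":0,"z":0,"ax":0,"ay":0,"az":-10},{"jaw":0,"x":0,"y":0,"z":0,"ax":0,"ay":0,"az":0}]'
```

```text
2630 (579.0654296875, 206.1639404296875) (50.52936553955078, 110.77035522460938) 28.947999954223633 0.14648238229999772 0.2425951554340618
[[0.155, 0.5818], [0.165, 0.5828], [0.175, 0.5839], [0.185, 0.585], [0.195, 0.563], [0.205, 0.5874], [0.215, 0.5884], [0.225, 0.5896]]
[0.08484173 0.5666204 ]
0.557 22 0.1806 0.1869 [0.5598 0.1839 0.1571]
0.56 319 0.1758 0.2004 [0.5626 0.1872 0.1644]
0.563 289 0.1778 0.2035 [0.5637 0.192  0.1655]
0.566 98 0.1855 0.2033 [0.5661 0.1918 0.1641]
0.569 96 0.1849 0.1938 [0.5711 0.1896 0.1567]
0.572 96 0.1844 0.1936 [0.5742 0.1876 0.1568]
0.575 91 0.1838 0.1932 [0.5774 0.1891 0.1573]
11886 0.2432314462719648
t: 7.2
eef_pos: [0.5248, 0.194, 0.2294]
tool_rot: [-0.0, 0.743, 0.669, 0.0]
contact_force: [0.4, -0.5, -3.0]
gripper_width: 0.084
```

```bash
python3 -m crank '[{"jaw":0,"x":0,"y":8,"z":0,"ax":0,"ay":0,"az":0},{"jaw":0,"x":0,"y":8,"z":0,"ax":0,"ay":0,"az":0},{"jaw":0,"x":0,"y":8,"z":0,"ax":0,"ay":0,"az":0},{"jaw":0,"x":0,"y":8,"z":0,"ax":0,"ay":0,"az":0},{"jaw":0,"x":0,"y":8,"z":0,"ax":0,"ay":0,"az":0},{"jaw":0,"x":0,"y":0,"z":0,"ax":0,"ay":0,"az":0}]'
python3 -m crank '[{"jaw":0,"x":0,"y":5,"z":0,"ax":0,"ay":0,"az":0},{"jaw":0,"x":0,"y":5,"z":0,"ax":0,"ay":0,"az":0},{"jaw":0,"x":0,"y":2,"z":0,"ax":0,"ay":0,"az":0},{"jaw":0,"x":0,"y":0,"z":0,"ax":0,"ay":0,"az":0}]'
python3 w.py w6; python3 - <<'E'
from h import *
from station import eyes
s,d=eyes.read_camera("side")
w=cv2.imread("pics/w6.png")
o=np.hstack([cv2.resize(w,(400,300)),cv2.resize(s[180:330,210:410,::-1],(400,300),interpolation=cv2.INTER_CUBIC)])
cv2.imwrite("pics/c6.png",o)
E
```

```text
t: 7.95
eef_pos: [0.5652, 0.1893, 0.2292]
tool_rot: [0.0, 0.744, 0.668, -0.0]
contact_force: [0.3, -0.5, -3.3]
gripper_width: 0.085
t: 8.45
eef_pos: [0.5766, 0.1883, 0.2293]
tool_rot: [0.0, 0.744, 0.668, -0.0]
contact_force: [0.2, 0.2, -2.9]
gripper_width: 0.083
8.45 [0.5766 0.1883 0.2293] [ 0.      0.7439  0.6683 -0.    ] [-0.81  0.4   0.52  1.76 -0.22  1.05 -0.32] [ 0.2  0.2 -2.9] 0.083
cam [0.586 0.268 0.372] [-0.03 -0.31 -0.95]
```

View pics/c6.png

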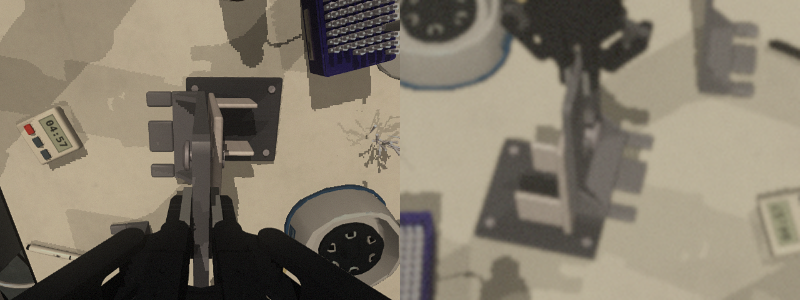

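There was no contact, and the screw head now shows in front of the plate at (185,155) in the wrist view. Lower.

```bash
python3 -m crank '[{"jaw":0,"x":0,"y":0,"z":5,"ax":0,"ay":0,"az":0},{"jaw":0,"x":0,"y":0,"z":5,"ax":0,"ay":0,"az":0},{"jaw":0,"x":0,"y":0,"z":5,"ax":0,"ay":0,"az":0},{"jaw":0,"x":0,"y":0,"z":5,"ax":0,"ay":0,"az":0},{"jaw":0,"x":0,"y":0,"z":0,"ax":0,"ay":0,"az":0}]'
python3 -m crank '[{"jaw":0,"x":0,"y":0,"z":5,"ax":0,"ay":0,"az":0},{"jaw":0,"x":0,"y":0,"z":5,"ax":0,"ay":0,"az":0},{"jaw":0,"x":0,"y":0,"z":5,"ax":0,"ay":0,"az":0},{"jaw":0,"x":0,"y":0,"z":4,"ax":0,"ay":0,"az":0},{"jaw":0,"x":0,"y":0,"z":2,"ax":0,"ay":0,"az":0},{"jaw":0,"x":0,"y":0,"z":0,"ax":0,"ay":0,"az":0}]'
```

```text
t: 9.18
eef_pos: [0.5762, 0.1883, 0.2087]
tool_rot: [-0.0, 0.744, 0.668, -0.0]
contact_force: [0.5, 0.8, -2.6]
gripper_width: 0.083
t: 9.93
eef_pos: [0.5765, 0.1883, 0.1882]
tool_rot: [-0.0, 0.744, 0.668, -0.0]
contact_force: [-0.8, 0.3, -3.0]
gripper_width: 0.085
```

```bash
python3 -m crank '[{"jaw":0,"x":0,"y":0,"z":1,"ax":0,"ay":0,"az":0},{"jaw":0,"x":0,"y":0,"z":1,"ax":0,"ay":0,"az":0},{"jaw":0,"x":0,"y":0,"z":0,"ax":0,"ay":0,"az":0}]'
python3 -m crank '[{"jaw":0,"x":0,"y":0,"z":1,"ax":0,"ay":0,"az":0},{"jaw":0,"x":0,"y":0,"z":0,"ax":0,"ay":0,"az":0}]'
```

```text
t: 10.3
eef_pos: [0.5765, 0.1883, 0.1862]
tool_rot: [-0.0, 0.744, 0.668, -0.0]
contact_force: [0.6, 0.1, -3.3]
gripper_width: 0.083
t: 10.55
eef_pos: [0.5767, 0.1884, 0.1858]
tool_rot: [-0.0, 0.744, 0.668, 0.0]
contact_force: [-0.9, -0.1, 2.8]
gripper_width: 0.087
```

Seated: the vertical load came on at 0.1858. I'll slide it back until the plate meets the panel so it hangs flat, then release.

```bash
python3 -m crank '[{"jaw":0,"x":0,"y":1.5,"z":0,"ax":0,"ay":0,"az":0},{"jaw":0,"x":0,"y":1.5,"z":0,"ax":0,"ay":0,"az":0},{"jaw":0,"x":0,"y":0,"z":0,"ax":0,"ay":0,"az":0}]'
python3 -m crank '[{"jaw":0,"x":0,"y":1,"z":0,"ax":0,"ay":0,"az":0},{"jaw":0,"x":0,"y":0,"z":0,"ax":0,"ay":0,"az":0}]'
```

```text
t: 10.92
eef_pos: [0.5782, 0.1885, 0.1857]
tool_rot: [-0.001, 0.744, 0.668, -0.001]
contact_force: [-7.5, 0.7, 6.8]
gripper_width: 0.08
t: 11.18
eef_pos: [0.5786, 0.1885, 0.1857]
tool_rot: [-0.002, 0.744, 0.669, -0.001]
contact_force: [-8.0, 0.6, 9.2]
gripper_width: 0.083
```

```bash
python3 -m crank '[{"jaw":12,"x":0,"y":-1,"z":0,"ax":0,"ay":0,"az":0},{"jaw":16,"x":0,"y":0,"z":0,"ax":0,"ay":0,"az":0},{"jaw":25,"x":0,"y":0,"z":0,"ax":0,"ay":0,"az":0},{"jaw":35,"x":0,"y":0,"z":0,"ax":0,"ay":0,"az":0},{"jaw":45,"x":0,"y":0,"z":0,"ax":0,"ay":0,"az":0},{"jaw":45,"x":0,"y":0,"z":0,"ax":0,"ay":0,"az":0},{"jaw":45,"x":0,"y":0,"z":0,"ax":0,"ay":0,"az":0}]' 20
python3 -m crank '[{"jaw":45,"x":0,"y":0,"z":-10,"ax":0,"ay":0,"az":0},{"jaw":45,"x":0,"y":0,"z":-20,"ax":0,"ay":0,"az":0},{"jaw":45,"x":0,"y":0,"z":-20,"ax":0,"ay":0,"az":0},{"jaw":45,"x":0,"y":0,"z":-25,"ax":0,"ay":0,"az":0},{"jaw":45,"x":0,"y":0,"z":-25,"ax":0,"ay":0,"az":0},{"jaw":45,"x":-30,"y":-40,"z":0,"ax":0,"ay":0,"az":0},{"jaw":45,"x":-30,"y":-40,"z":0,"ax":0,"ay":0,"az":0},{"jaw":45,"x":-30,"y":-40,"z":0,"ax":0,"ay":0,"az":0},{"jaw":45,"x":-30,"y":-20,"z":0,"ax":0,"ay":0,"az":0},{"jaw":45,"x":0,"y":0,"z":0,"ax":0,"ay":0,"az":0},{"jaw":45,"x":0,"y":0,"z":0,"ax":0,"ay":0,"az":0}]'
python3 - <<'E'
from h import *
from station import eyes
ims=[]
for n in("top","side"):
    c=eyes.calibration(n);p,d=eyes.read_camera(n);W=cloud(p,d,c)
    for nm,lo,hi in(("hung",(.5,.1,.2),(.65,.28,.235)),("bolt",(.4,-.1,.17),(.52,.1,.2))):
        P=W[box(W,d,lo,hi)]
        if len(P)>5: print(n,nm,len(P),cv2.minAreaRect((P[:,:2]*1000).astype(np.float32)),np.percentile(P[:,2],[50,95]).round(4))
    P=W[box(W,d,(.5,.1,.06),(.6,.28,.235))]
    for z in np.arange(.06,.225,.03):
        Q=P[(P[:,2]>z)&(P[:,2]<z+.03)]
        if len(Q)>5: print(' z',z.round(2),'xmin',np.percentile(Q[:,0],3).round(4),len(Q))
    a=p[130:280,210:410] if n=="top" else p[180:330,210:410]
    ims.append(cv2.resize(a[:,:,::-1],(400,300),interpolation=cv2.INTER_CUBIC))
cv2.imwrite("pics/c7.png",np.hstack(ims))
E
```

```text
t: 12.05
eef_pos: [0.5795, 0.188, 0.1853]
tool_rot: [-0.0, 0.744, 0.668, 0.0]
contact_force: [-0.1, -0.1, 0.7]
gripper_width: 0.447
t: 13.42
eef_pos: [0.4282, 0.0842, 0.2861]
tool_rot: [0.0, 0.744, 0.668, 0.001]
contact_force: [-1.1, -0.3, -0.6]
gripper_width: 0.451
top hung 339 ((577.6080322265625, 186.7801513671875), (98.88530731201172, 8.295717239379883), 83.52942657470703) [0.2191 0.2219]
top bolt 72 ((468.0613098144531, 13.478568077087402), (31.462114334106445, 7.08299446105957), 89.06352233886719) [0.1835 0.1864]
 z 0.06 xmin 0.5666 106
 z 0.09 xmin 0.5708 48
 z 0.12 xmin 0.5591 69
 z 0.15 xmin 0.5604 281
 z 0.18 xmin 0.5689 96
 z 0.21 xmin 0.5701 305
side hung 314 ((577.15234375, 189.97067260742188), (100.69439697265625, 9.10153579711914), 83.51351928710938) [0.2201 0.2236]
side bolt 129 ((466.72747802734375, -5.326923370361328), (76.31993103027344, 7.9256415367126465), 89.1620101928711) [0.1846 0.188 ]
 z 0.06 xmin 0.5642 201
 z 0.09 xmin 0.5698 104
 z 0.12 xmin 0.5629 160
 z 0.15 xmin 0.5597 276
 z 0.18 xmin 0.568 171
 z 0.21 xmin 0.5692 261
```

View pics/c7.png

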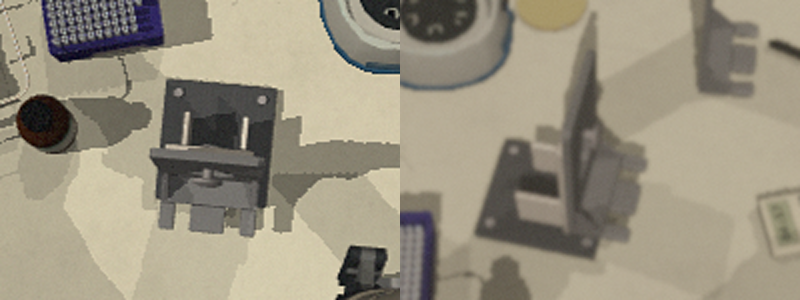

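It hangs upright against the panel with the ledge to the front. The screw head shows at (208,178) in the top view, the top edge is at about 0.221, and the other bracket hasn't moved. Handing in.

```bash
python3 -c "
from station import ticket; print(ticket.hand_in())"
```

```text
the job is handed in; nothing more can be done
None
```

The keyhole bracket is hanging on the screw, upright with its ledge to the front, and I handed the job in at about 13.5 s of the 34 s allowed.

**What I did:** I identified the keyhole bracket from its shadow and confirmed it with a side view while it was held. I pinched it from above and passed the round opening over the screw head without touching it. I then lowered it until the screw took the load at the top of the slot, slid it back to the panel, released it and moved the arm clear.

**Last checks:**
- **Height:** the top edge is at about 0.219–0.224 m, against 0.221 m expected when fully home.
- **Angle:** the plate is turned about -6.5°, against about -6.2° for the panel. The front face's x position stays within about 2 mm over the heights I could compare, so it is close to vertical.
- **Forces:** the wrist force readings stayed at about 12 N or less; I read them only between moves.
- **Bolt bracket:** it is at the same x and angle as at the start. It was partly hidden in the last views, so its y position could not be compared exactly.
- **Robot:** it was touching nothing at hand-in.

No check failed. The top and side cameras disagreed by about 3–4 mm in y throughout, and the wrist view settled that.

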